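# Shut the reader's covers and hold the reading arm level over its forks

## Task

Press both hinged well covers of the white residue reader down until they click shut and stay shut. Then lift the loose reading arm (aluminium bar with a heavy square head) by its balance point and hold it level about 4 cm above where it will rest: in line with and centred over the reader's two forks, its head over the raised square seat, touching nothing but the gripper. Finish holding it there, still and level, ready for a colleague to fit it; leave the other things on the bench where they are.

Things in the scene. Friction and masses are not known exactly. Their poses are not given: they have to be found in the camera images.
- reader: White residue reader, fixed: housing 140 mm (its x) by 280 mm (its y, -115 to +165 mm), top 52 mm above the bench. Origin on the bench midway between the two forks; x points from the latch side to the hinge side, y along the row of covers towards the head seat, z up. Two grey covers lie between the forks, at y = -34 and +34 mm; each has a small latch at x = -57 to -33 mm, 69 mm high.
- cover_a (a joint): Cover at y = -34 mm: 0 shut, grows as it opens upward (starts 0.40 to 0.70, most 0.85). 74 mm long, 56 wide, 7 thick; hinge along the reader's y at x = +47 mm, 60.5 mm above the bench; free edge to -x, 78 mm out. It stays put half open; below about 0.35 a weak spring lifts it unless latched. A sprung tooth at the free edge yields to about 6 N on the pad point, then holds it at 0 to 0.03.
- cover_b (a joint): The same for the like cover at y = +34 mm of the reader.
- cover_a_pad (a point): Point to press on the top face of cover a, on its middle line, 50 mm from the hinge; moves with the cover. When shut it lies at x = -3 mm, y = -34 mm of the reader, 66.5 mm above the bench.
- cover_b_pad (a point): The same on cover b; when shut at x = -3 mm, y = +34 mm of the reader.
- readarm: Loose reading arm, 0.4 to 0.65 kg, 250 mm long, lying flat. Origin on the bench below its balance point; y along the bar towards the head, z up. Aluminium bar 12 mm wide, y = -155 to +45 mm, underside 12 mm and top 28 mm above the bench; steel head 44 mm (x) by 50 mm (y) by 40 mm high at y = +45 to +95 mm; at the tail an upright disc 40 mm across, 8 mm thick.
- readarm_balance (a point): The arm's balance point, on the bar's axis 45 mm from the head's inner face, 20 mm above the arm's underside.
- readarm_head (a point): Centre of the arm's head, 70 mm from the balance point.
- reader_fork_a (a point): Fork at the reader's y = -80 mm: this point is the middle of its notch floor, 85 mm above the bench. Aluminium, 50 mm wide in x, 8 mm thick in y; two prongs leave a 22 mm gap and end 100 mm above the bench.
- reader_fork_b (a point): The like fork at y = +80 mm, next to the seat.
- reader_seat (a point): Centre of the raised grey square seat for the arm's head, at the reader's y = +126 mm, floor 71 mm above the bench; 58 x 60 mm, low rim 79 mm above the bench.
- reader_over (a point): Where the arm's balance point lies when the arm rests in the forks with its head in the seat: y = +53 mm of the reader, 93 mm above the bench. The hold is 40 mm above this point.
- marker: Bystander: grey marker pen with a blue cap, 125 x 14 mm, 13 mm high, lying 75 to 95 mm to one side of the reading arm; origin under its centre. Leave alone.
- cuvettes: Bystander: white cuvette block 90 x 30 mm, 40 mm high with its cuvettes, standing between the reader and the reading arm; origin under its centre. Leave alone.
- tipbox: Bystander: blue pipette-tip box 85 x 120 mm, 58 mm high; origin under its centre. Leave alone.
- dropper: Bystander: white dropper bottle, 44 mm across, 85 mm high, green cap; origin under its centre. Leave alone.

How it is judged:
By the outcome, as a careful person would: the job done as asked, in the order asked, and still so for the second after the job is handed in, while the arm keeps its last pose, push and grip.
It also fails if it takes over 64 s, if anything falls off the work surface, if the arm or the gripper's body presses on something with over 40 N, if the wrist force passes 120 N, or if a joint passes its speed limit or range.

## Robot

A 6-joint arm with a two-finger parallel gripper is mounted at the origin on the work surface. World frame = base frame: x ahead of the robot, y to its left, z up, the work surface at z = 0. Lengths are in m, angles in rad, forces in N, time in s.
With the tool pointing down it reaches from about 0.225 to 0.875 m from the base axis. Payload 3.4 kg.
Tool frame: the origin (TCP) lies between the finger pads; the fingertips stand 25 mm ahead of it and the grasp point (between the pads) lies 6 mm ahead of it (manip.tips_ahead is the distance from the TCP to the fingertips, in m); z points along the fingers, x is the direction in which the jaws open and shut, and the axes are right-handed (so a half turn about z gives the same grasp; the last joint's range is limited). The gripper opens to 85 mm and grips with 20 to 120 N. Pads are 22 mm wide; open, the fingers measure 114 mm over their backs; the gripper's body (76 mm by 85 mm) begins 54 mm behind the grasp point. The pads swing forward as they close: fully open they stand 13 mm farther back than shut.
Start: joints at [-1.386, 0.276, 1.505, -0, 1.361, -0.121], TCP at [0.173, -0.548, 0.256] pointing down, gripper open.
Joint ranges: [-2.89, 2.89], [-0.75, 2.08], [0.22, 2.7], [-1.18, 4.32], [0.11, 2.71], [-2.7, 2.7]. Speed limits (rad/s): [2.57, 2.57, 3.14, 3.14, 3.14, 3.14].

## Interface

Orientations are given as a unit quaternion [w, x, y, z].
In Python, from rig import manip gives the robot as it stands. The module is installed in compiled form; this text tells all that it offers.
- The arm moves only by the tool send_rows, never from a script. Its argument "plan" is a list of rows, each an object with "linear": the shift along the tool's x, y, z in m, a list of three; "delta_rot": the turn, a rotation vector about the tool's x, y, z in degrees, a list of three; "fingers": the finger opening in m, from 0 to 0.0854. A call has 1 to 12 rows; each row shifts and turns the pose as measured when the row begins, along the tool's axes as they then stand; what a row does not reach is not made up. A row lasts 1/12 s, in which the tool goes at most 41.7 mm and 7.16 degrees, less where a joint would pass 70% of its speed; a pose out of reach is approached as far as the arm can. A call with a gripper value outside its range is refused whole. The fingers move at their own pace and stop on an object; "force" is the grip in N (left out, the last holds). Time passes only in rows, so rows that do not move let the fingers close. It gives the time, the measured TCP pose, the force and the opening at its end, in the units of the state.
- manip.get_state(): the state, without advancing time (a new reading comes with each control period).
- manip.get_image(name): name is "scene" or "top" or "wrist"; returns the picture (384x512x3 uint8, red, green, blue); there is no depth.
- manip.camera_info(name): a dict with "K" (3x3 intrinsics, pixels), "rvec" (rotation vector, rad) and "tvec" (3), from world to camera coordinates, as OpenCV has them. Camera axes: x right, y down, z forward; pixel columns grow to the right and rows downward; lengths in m; the calibration is good to about 2 mm. A picture is of the moment at which its call begins: read the wrist's pose just before it. camera_info takes no time and is no camera call; for the wrist camera it gives the pose at the moment of the call.
- manip.sign_off(): hands the job in, once; it reports no verdict.
Trained networks look in the newest picture that a camera, given by its name, has taken for a name from the list of things; names that differ only in an ending like _2 or _b are one class to them, and where a whole thing is asked for, a point or a joint stands for the part that bears it (a point fixed in the world has none). Each returns a list of dicts, best first, with "p" (0 to 1); they miss things now and then, are a little off and sometimes report something else, mostly with a low value. They report only what shows in the picture. A call takes as long as a camera call.
- manip.find_in(thing, camera): "extent" ([left, top, right, bottom] in pixels, round what is visible of it).
- manip.masks_of(thing, camera): "pixels" (384x512 bool, what is visible of it) and "extent" ([left, top, right, bottom] in pixels, round what is visible of it).
The state is a dict: "clock": time; "qpos": joint angles; "qd": joint speeds; "effort": joint torques, N m; "position": TCP position; "ee_rot": TCP orientation; "contact_force": force on the tool from outside, world axes, zero at the start; "moment": the same for the moment, N m; "width": finger opening in m.
Only numpy, scipy, OpenCV 4.12 (cv2) and the standard library are available. Lean on these libraries where they do the work, as an engineer would, in place of code of your own. Each camera call takes 0.05 s, during which the arm holds its last target. There are 200 camera calls.

## Working session

There is one attempt and no reset: what is moved stays moved. The work goes in short steps, Python scripts to look and compute and a tool call to move; the robot and the scene stay as the last step left them, time stands still between calls to the robot, and variables do not carry over. Pictures are saved under pics/ and viewed, about 8 in all and at most 12, crops included, and the job is handed in when it is done.

Besides the shell and the picture viewer there is one more tool, called after ">>>" by a JSON object that holds its "fn" and its "kwargs". send_rows: Moves the arm, as the interface text tells. Its arguments: {"type":"object","properties":{"plan":{"type":"array","items":{"type":"object","properties":{"linear":{"type":"array","items":{"type":"number"}},"delta_rot":{"type":"array","items":{"type":"number"}},"fingers":{"type":"number"}}}},"force":{"type":"number"}},"required":["plan"]}

```bash
mkdir -p pics; cat > h.py <<'E'
import numpy as np, cv2
from rig import manip
from scipy.spatial.transform import Rotation as R
def cam(n):
    c=manip.camera_info(n); return np.array(c["K"],float),R.from_rotvec(np.ravel(c["rvec"])).as_matrix(),np.ravel(c["tvec"]).astype(float)
def proj(P,c):
    K,r,t=c; p=(K@((r@np.atleast_2d(P).T)+t[:,None])).T; return p[:,:2]/p[:,2:]
def ray(uv,c,z):
    K,r,t=c; o=-r.T@t; d=(r.T@np.linalg.inv(K)@np.c_[np.atleast_2d(uv),np.ones(len(np.atleast_2d(uv)))].T).T
    return o+d*((z-o[2])/d[:,2])[:,None]
def save(im,f): cv2.imwrite("pics/"+f,im[:,:,::-1])
def rot(s): 
    w,x,y,z=s["ee_rot"]; return R.from_quat([x,y,z,w])
E
cat > a.py <<'E'
from h import *
s=manip.get_state(); print(s["clock"],s["position"],s["ee_rot"],s["contact_force"],s["width"])
ims=[]
for n in("scene","top"):
    im=manip.get_image(n); c=cam(n); print(n,c[0][0,0],-c[1].T@c[2]); 
    for th in("reader","cover_a","readarm","readarm_head","reader_seat","reader_fork_a","readarm_balance","cover_a_pad","marker","cuvettes","tipbox","dropper"):
        print(th,[(round(d["p"],2),np.round(d["extent"]).tolist()) for d in manip.find_in(th,n)][:3])
    save(cv2.resize(im,(800,600)),n+"1.png")
E
python3 a.py
```

```text
0.0 [ 0.1730042  -0.54783195  0.25542585] [-6.49602538e-04  8.06547101e-01 -5.91169075e-01 -6.90774692e-04] [ 0.33334424 -0.33723354  0.29579177] 0.08520818653835956
scene 423.94576814602647 [0.90662417 0.59264534 0.88526956]
reader [(0.65, [206.0, 107.0, 292.0, 199.0])]
cover_a [(0.89, [220.0, 110.0, 246.0, 138.0])]
readarm [(0.59, [308.0, 210.0, 368.0, 312.0])]
readarm_head [(0.78, [310.0, 211.0, 367.0, 312.0])]
reader_seat [(0.95, [202.0, 106.0, 295.0, 198.0])]
reader_fork_a [(0.68, [205.0, 108.0, 293.0, 194.0]), (0.24, [221.0, 113.0, 246.0, 139.0])]
readarm_balance [(0.9, [311.0, 215.0, 366.0, 312.0])]
cover_a_pad [(0.78, [218.0, 111.0, 246.0, 140.0]), (0.71, [308.0, 214.0, 369.0, 313.0])]
marker [(0.81, [354.0, 232.0, 388.0, 273.0])]
cuvettes [(0.83, [266.0, 184.0, 299.0, 207.0])]
tipbox [(0.69, [150.0, 172.0, 204.0, 222.0])]
dropper [(0.32, [354.0, 232.0, 385.0, 273.0])]
top 410.0705692075904 [0.37402914 0.03614044 1.21981236]
reader [(0.6, [281.0, 198.0, 380.0, 245.0])]
cover_a [(0.9, [343.0, 204.0, 368.0, 224.0]), (0.85, [317.0, 204.0, 342.0, 221.0])]
readarm [(0.69, [146.0, 212.0, 231.0, 243.0])]
readarm_head [(0.79, [141.0, 211.0, 233.0, 243.0])]
reader_seat [(0.66, [283.0, 198.0, 380.0, 250.0])]
reader_fork_a [(0.72, [276.0, 197.0, 378.0, 246.0])]
readarm_balance [(0.58, [274.0, 198.0, 380.0, 249.0]), (0.56, [144.0, 209.0, 233.0, 240.0])]
cover_a_pad [(0.78, [341.0, 204.0, 365.0, 226.0])]
marker [(0.64, [159.0, 256.0, 205.0, 263.0])]
cuvettes [(0.89, [259.0, 210.0, 270.0, 246.0])]
tipbox [(0.57, [286.0, 126.0, 327.0, 160.0])]
dropper [(0.46, [226.0, 144.0, 241.0, 160.0])]
```

```bash
python3 - <<'E'
from h import *
im=manip.get_image("top"); save(cv2.resize(im[110:285,130:400],None,fx=2.96,fy=2.96,interpolation=cv2.INTER_CUBIC),"t2.png")
im=manip.get_image("scene"); save(cv2.resize(im[90:320,140:400],None,fx=2.6,fy=2.6,interpolation=cv2.INTER_CUBIC),"s2.png")
E
```

```text
(no output)
```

View pics/t2.png

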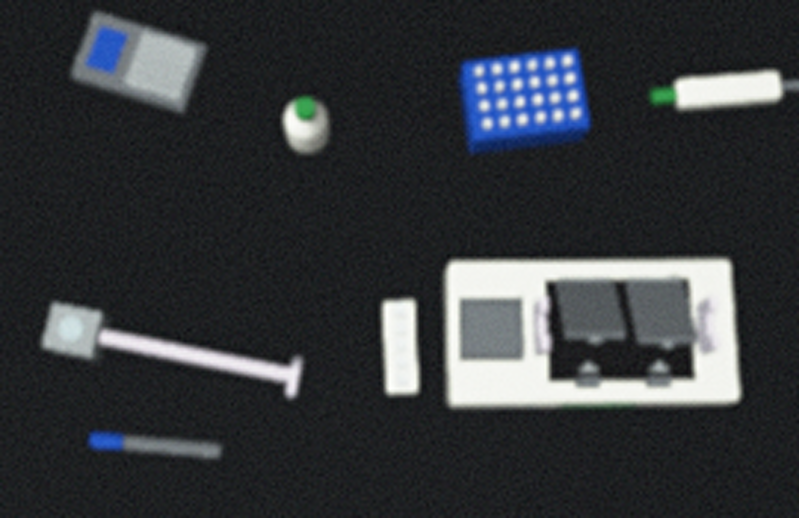

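View pics/s2.png

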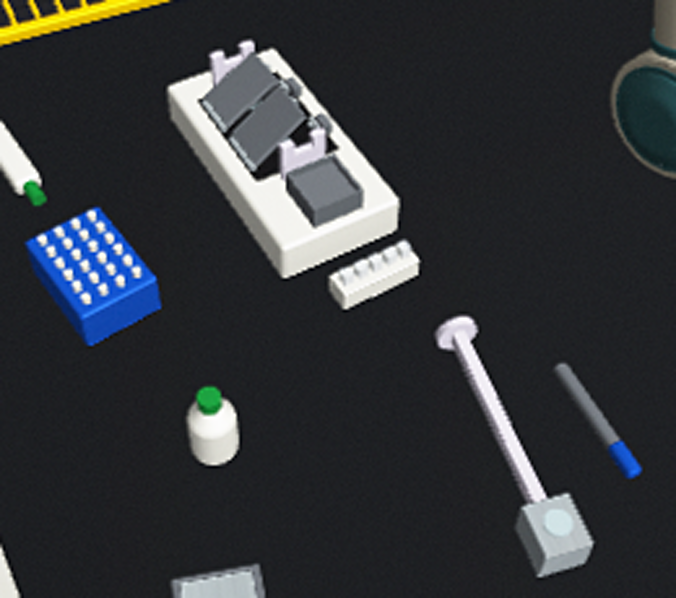

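```bash
cat > fit.py <<'E'
from h import *
from scipy.optimize import minimize
def box(x0,x1,y0,y1,z0,z1): return np.array([[x,y,z] for x in(x0,x1) for y in(y0,y1) for z in(z0,z1)])/1e3
READER=[box(-70,70,-115,165,0,52)]
t=np.linspace(0,2*np.pi,24)
ARM=[box(-6,6,-155,45,12,28),box(-22,22,45,95,0,40),np.array([[20*np.cos(a),y,20+20*np.sin(a)] for a in t for y in(-155,-147)])/1e3]
S=4
def T(p,P): c,s=np.cos(p[2]),np.sin(p[2]); return np.c_[P[:,0]*c-P[:,1]*s+p[0],P[:,0]*s+P[:,1]*c+p[1],P[:,2]]
def sil(p,M,c,sh):
    m=np.zeros((sh[0]*S,sh[1]*S),np.uint8)
    for B in M:
        q=(proj(T(p,B),c)+.5)*S
        cv2.fillConvexPoly(m,cv2.convexHull(np.round(q*16).astype(np.int32)),1,shift=4)
    return m
def fit(M,p0,obs):
    def f(p): 
        r=0
        for m,c,sh in obs:
            a=sil(p,M,c,sh); r+=1-(a&m).sum()/max(1,(a|m).sum())
        return r/len(obs)
    sx=np.array([[0,0,0],[.01,0,0],[0,.01,0],[0,0,.05]])
    r=minimize(f,p0,method="Nelder-Mead",options=dict(initial_simplex=np.array(p0)+sx,xatol=1e-5,fatol=1e-5,maxiter=300))
    return r.x,r.fun
def white(im,ext,thr,hull=False,pad=6):
    l,t_,r,b=[int(v) for v in ext]; l-=pad;t_-=pad;r+=pad;b+=pad
    g=im.min(2) if hull else im.max(2)
    g=cv2.resize(g,None,fx=S,fy=S,interpolation=cv2.INTER_CUBIC)
    m=(g>thr).astype(np.uint8); k=np.zeros_like(m); k[max(0,t_)*S:b*S,max(0,l)*S:r*S]=1; m&=k
    n,L,st,_=cv2.connectedComponentsWithStats(m); m=(L==1+np.argmax(st[1:,4])).astype(np.uint8)
    if hull:
        h=cv2.convexHull(np.argwhere(m)[:,::-1].astype(np.int32)); m[:]=0; cv2.fillConvexPoly(m,h,1)
    return m
E
python3 - <<'E'
from fit import *
it=manip.get_image("top");ct=cam("top"); isn=manip.get_image("scene");cs=cam("scene")
sh=it.shape[:2]
p0=ray([(330,222)],ct,.052)[0]; print(p0)
# initial yaw: reader y -> image left
l=ray([(290,222)],ct,.052)[0]-p0; yaw=np.arctan2(-l[0],l[1])
mt=white(it,(281,198,380,247),110,True); r=fit(READER,[p0[0],p0[1],yaw],[(mt,ct,sh)]); print("reader",r)
pr=r[0]
a=ray([(189,230)],ct,.02)[0]
mt=white(it,(144,211,232,244),75); ms=white(isn,(310,211,368,312),75,pad=3)
for ob in([(mt,ct,sh)],[(ms,cs,sh)],[(mt,ct,sh),(ms,cs,sh)]):
    r=fit(ARM,[a[0],a[1],yaw-.15],ob); print("arm",r)
pa=r[0]; np.save("p.npy",[pr,pa])
for n,im,c,(x0,y0,x1,y1) in(("t",it,ct,(130,180,400,270)),("s",isn,cs,(190,90,400,320))):
    k=3.0 if n=="t" else 2.6
    im=cv2.resize(im[y0:y1,x0:x1],None,fx=k,fy=k).copy()
    pts=np.r_[T(pr,READER[0]),T(pr,np.array([[0,-80,85],[0,80,85],[0,126,71],[-45,-34,69],[-45,34,69],[47,-62,60.5],[47,62,60.5]])/1e3),T(pa,ARM[0]),T(pa,ARM[1])]
    for q in proj(pts,c): cv2.circle(im,tuple(int(v) for v in (q+.5-[x0,y0])*k),2,(255,0,0),-1)
    if n=="t": A=im
    else: B=im
W=max(A.shape[1],B.shape[1])
save(np.vstack([cv2.copyMakeBorder(v,0,0,0,W-v.shape[1],cv2.BORDER_CONSTANT) for v in(A,)]),"o1.png"); save(B,"o2.png")
E
```

```text
[ 0.53066655 -0.1873753   0.052     ]
reader (array([ 0.53467332, -0.21195595,  0.02691838]), np.float64(0.004746494066882434))
arm (array([ 0.51508943,  0.25281084, -0.18201273]), np.float64(0.20643647826405687))
arm (array([ 0.51585167,  0.25143154, -0.18727698]), np.float64(0.049201219789722805))
arm (array([ 0.51585846,  0.25207292, -0.18102818]), np.float64(0.1332049965706839))
```

View pics/o2.png

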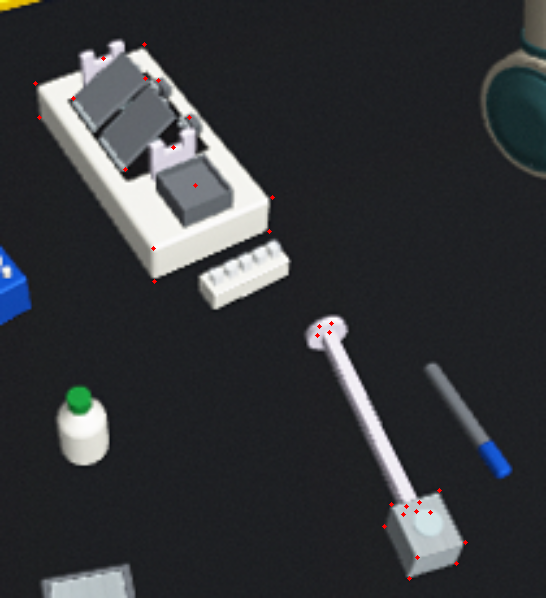

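```bash
cat > go.py <<'E'
# usage: go.py z(m) yawdeg n frame x y(mm in reader frame r / arm frame a / world w)
import sys,json
from h import *
from fit import T
z,yaw,n,f,x,y=float(sys.argv[1]),float(sys.argv[2]),int(sys.argv[3]),sys.argv[4],float(sys.argv[5]),float(sys.argv[6])
p=np.load("p.npy"); s=manip.get_state()
tgt=np.array([x/1e3,y/1e3,z]) if f=="w" else T(p[0 if f=="r" else 1],np.array([[x/1e3,y/1e3,z]]))[0]
Ra=rot(s); pos=np.array(s["position"])
Rt=R.from_euler("z",yaw,degrees=True)*R.from_matrix(np.diag([1.,-1,-1]))
print("t",round(s["clock"],2),"pos",pos.round(4),"Rx",Ra.as_matrix()[:,0].round(3),"Rz",Ra.as_matrix()[:,2].round(4),"F",np.round(s["contact_force"],1),"w",round(s["width"],4),"tgt",tgt.round(4))
rv=(Ra.inv()*Rt).as_rotvec(); print("rotdeg",np.degrees(rv).round(2),"shift tool",Ra.inv().apply(tgt-pos).round(4))
rows=[]
for i in range(n):
    Ri=Ra*R.from_rotvec(rv*i/n); rows.append({"linear":Ri.inv().apply((tgt-pos)/n).round(4).tolist(),"delta_rot":np.degrees(rv/n).round(2).tolist()})
print(json.dumps(rows))
E
python3 - <<'E'
import numpy as np
from fit import T
p=np.load("p.npy");print(p)
E
python3 go.py .20 1.5 12 r -3 -34
```

```text
[[ 0.53467332 -0.21195595  0.02691838]
 [ 0.51585846  0.25207292 -0.18102818]]
t 1.5 pos [ 0.1731 -0.5484  0.2563] Rx [ 0.301 -0.954  0.   ] Rz [-0.e+00 -1.e-04 -1.e+00] F [ 0.4 -0.2 -0. ] w 0.0854 tgt [ 0.5326 -0.246   0.2   ]
rotdeg [  0.    -0.   -73.98] shift tool [-0.1801 -0.4338  0.0563]
[{"linear": [-0.015, -0.0362, 0.0047], "delta_rot": [0.0, -0.0, -6.16]}, {"linear": [-0.011, -0.0376, 0.0047], "delta_rot": [0.0, -0.0, -6.16]}, {"linear": [-0.0069, -0.0385, 0.0047], "delta_rot": [0.0, -0.0, -6.16]}, {"linear": [-0.0028, -0.039, 0.0047], "delta_rot": [0.0, -0.0, -6.16]}, {"linear": [0.0014, -0.0391, 0.0047], "delta_rot": [0.0, -0.0, -6.16]}, {"linear": [0.0056, -0.0387, 0.0047], "delta_rot": [0.0, -0.0, -6.16]}, {"linear": [0.0098, -0.0379, 0.0047], "delta_rot": [0.0, -0.0, -6.16]}, {"linear": [0.0138, -0.0366, 0.0047], "delta_rot": [0.0, -0.0, -6.16]}, {"linear": [0.0176, -0.0349, 0.0047], "delta_rot": [0.0, -0.0, -6.16]}, {"linear": [0.0213, -0.0329, 0.0047], "delta_rot": [0.0, -0.0, -6.16]}, {"linear": [0.0247, -0.0304, 0.0047], "delta_rot": [0.0, -0.0, -6.16]}, {"linear": [0.0278, -0.0275, 0.0047], "delta_rot": [0.0, -0.0, -6.16]}]
```

>>> {"fn": "send_rows", "kwargs": {"plan": [{"linear": [-0.015,-0.036,0],"delta_rot": [0,0,-6.2],"fingers": 0},{"linear": [-0.011,-0.038,0],"delta_rot": [0,0,-6.2],"fingers": 0},{"linear": [-0.007,-0.038,0],"delta_rot": [0,0,-6.2],"fingers": 0},{"linear": [-0.003,-0.039,0.005],"delta_rot": [0,0,-6.2],"fingers": 0},{"linear": [0.001,-0.039,0.005],"delta_rot": [0,0,-6.2],"fingers": 0},{"linear": [0.006,-0.039,0.005],"delta_rot": [0,0,-6.2],"fingers": 0},{"linear": [0.01,-0.038,0.005],"delta_rot": [0,0,-6.2],"fingers": 0},{"linear": [0.014,-0.037,0.005],"delta_rot": [0,0,-6.2],"fingers": 0},{"linear": [0.018,-0.035,0.005],"delta_rot": [0,0,-6.2],"fingers": 0},{"linear": [0.021,-0.033,0.005],"delta_rot": [0,0,-6.2],"fingers": 0},{"linear": [0.025,-0.03,0.005],"delta_rot": [0,0,-6.2],"fingers": 0},{"linear": [0.028,-0.028,0.005],"delta_rot": [0,0,-6.2],"fingers": 0}], "force": 60}}

```text
clock: 2.5
position: [0.5352, -0.2332, 0.2091]
ee_rot: [0.006, 0.999, 0.04, 0.001]
contact_force: [-0.2, -0.2, 0.6]
width: 0.0
```

```bash
python3 go.py .20 1.5 5 r -3 -34; python3 - <<'E'
from h import *
save(manip.get_image("wrist"),"w1.png")
E
```

```text
t 2.5 pos [ 0.5352 -0.2332  0.2091] Rx [0.997 0.08  0.001] Rz [ 0.0022 -0.0122 -0.9999] F [-0.2 -0.2  0.6] w 0.0 tgt [ 0.5326 -0.246   0.2   ]
rotdeg [ 0.7  -0.09  3.1 ] shift tool [-0.0037  0.0125  0.0092]
[{"linear": [-0.0007, 0.0025, 0.0018], "delta_rot": [0.14, -0.02, 0.62]}, {"linear": [-0.0007, 0.0025, 0.0018], "delta_rot": [0.14, -0.02, 0.62]}, {"linear": [-0.0007, 0.0025, 0.0018], "delta_rot": [0.14, -0.02, 0.62]}, {"linear": [-0.0007, 0.0025, 0.0018], "delta_rot": [0.14, -0.02, 0.62]}, {"linear": [-0.0006, 0.0025, 0.0018], "delta_rot": [0.14, -0.02, 0.62]}]
```

View pics/w1.png

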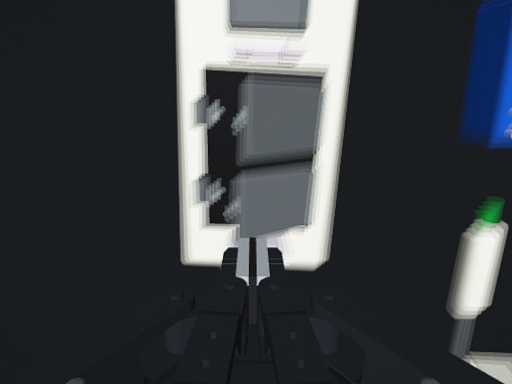

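>>> {"fn": "send_rows", "kwargs": {"plan": [{"linear": [-0.001,0.003,0.01],"delta_rot": [0.2,0,0.8],"fingers": 0},{"linear": [-0.001,0.003,0.015],"delta_rot": [0.2,0,0.8],"fingers": 0},{"linear": [-0.001,0.003,0.015],"delta_rot": [0.2,0,0.8],"fingers": 0},{"linear": [-0.001,0.003,0.015],"delta_rot": [0.1,0,0.7],"fingers": 0},{"linear": [0,0,0.005],"fingers": 0},{"linear": [0,0,0],"fingers": 0}]}}

```text
$.plan[4]: bad value
```

```bash
python3 go.py .096 1.5 5 r -3 -34
```

```text
t 2.55 pos [ 0.5405 -0.2271  0.2079] Rx [0.996 0.088 0.007] Rz [ 0.0073 -0.0053 -1.    ] F [ 3.9  3.7 -0.3] w 0.0001 tgt [ 0.5326 -0.246   0.096 ]
rotdeg [ 0.33 -0.4   3.54] shift tool [-0.0103  0.0175  0.1119]
[{"linear": [-0.0021, 0.0035, 0.0224], "delta_rot": [0.07, -0.08, 0.71]}, {"linear": [-0.002, 0.0036, 0.0224], "delta_rot": [0.07, -0.08, 0.71]}, {"linear": [-0.0019, 0.0036, 0.0224], "delta_rot": [0.07, -0.08, 0.71]}, {"linear": [-0.0018, 0.0037, 0.0224], "delta_rot": [0.07, -0.08, 0.71]}, {"linear": [-0.0018, 0.0037, 0.0224], "delta_rot": [0.07, -0.08, 0.71]}]
```

All fields needed in every row.

>>> {"fn": "send_rows", "kwargs": {"plan": [{"linear": [-0.003,0.005,0.01],"delta_rot": [0.1,-0.1,0.9],"fingers": 0},{"linear": [-0.003,0.005,0.015],"delta_rot": [0.1,-0.1,0.9],"fingers": 0},{"linear": [-0.003,0.005,0.015],"delta_rot": [0.1,-0.1,0.9],"fingers": 0},{"linear": [-0.001,0.003,0.015],"delta_rot": [0,-0.1,0.8],"fingers": 0},{"linear": [0,0,0.005],"delta_rot": [0,0,0],"fingers": 0},{"linear": [0,0,0],"delta_rot": [0,0,0],"fingers": 0}]}}

```text
clock: 3.05
position: [0.5331, -0.2446, 0.1437]
ee_rot: [0.0, 1.0, 0.014, -0.0]
contact_force: [0.0, 0.3, -0.5]
width: -0.0002
```

```bash
python3 go.py .096 1.5 5 r -3 -34; python3 - <<'E'
from h import *
save(manip.get_image("wrist"),"w2.png")
E
```

```text
t 3.05 pos [ 0.5331 -0.2446  0.1437] Rx [ 1.     0.027 -0.001] Rz [-7.e-04 -3.e-04 -1.e+00] F [ 0.   0.3 -0.5] w -0.0002 tgt [ 0.5326 -0.246   0.096 ]
rotdeg [0.02 0.04 0.05] shift tool [-0.0006  0.0014  0.0477]
[{"linear": [-0.0001, 0.0003, 0.0095], "delta_rot": [0.0, 0.01, 0.01]}, {"linear": [-0.0001, 0.0003, 0.0095], "delta_rot": [0.0, 0.01, 0.01]}, {"linear": [-0.0001, 0.0003, 0.0095], "delta_rot": [0.0, 0.01, 0.01]}, {"linear": [-0.0001, 0.0003, 0.0095], "delta_rot": [0.0, 0.01, 0.01]}, {"linear": [-0.0001, 0.0003, 0.0095], "delta_rot": [0.0, 0.01, 0.01]}]
```

View pics/w2.png

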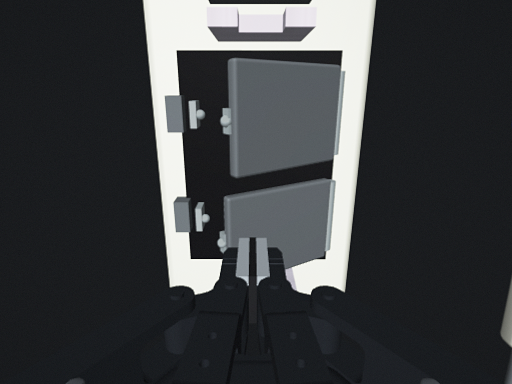

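>>> {"fn": "send_rows", "kwargs": {"plan": [{"linear": [0,0.001,0.008],"delta_rot": [0,0,0],"fingers": 0},{"linear": [0,0,0.008],"delta_rot": [0,0,0],"fingers": 0},{"linear": [0,0,0.008],"delta_rot": [0,0,0],"fingers": 0},{"linear": [0,0,0.008],"delta_rot": [0,0,0],"fingers": 0},{"linear": [0,0,0.007],"delta_rot": [0,0,0],"fingers": 0},{"linear": [0,0,0.007],"delta_rot": [0,0,0],"fingers": 0},{"linear": [0,0,0.003],"delta_rot": [0,0,0],"fingers": 0},{"linear": [0,0,0.003],"delta_rot": [0,0,0],"fingers": 0}]}}

```text
clock: 3.77
position: [0.5338, -0.2485, 0.0919]
ee_rot: [0.003, 1.0, 0.013, 0.002]
contact_force: [-1.1, -0.4, 2.0]
width: -0.0002
```

>>> {"fn": "send_rows", "kwargs": {"plan": [{"linear": [0,-0.002,0.002],"delta_rot": [-0.2,0,0],"fingers": 0},{"linear": [0,0,0.002],"delta_rot": [0,0,0],"fingers": 0},{"linear": [0,0,0.002],"delta_rot": [0,0,0],"fingers": 0}]}}

```text
clock: 4.02
position: [0.5338, -0.2484, 0.0914]
ee_rot: [0.007, 1.0, 0.014, 0.003]
contact_force: [-3.8, 2.2, 15.5]
width: -0.0001
```

>>> {"fn": "send_rows", "kwargs": {"plan": [{"linear": [0,0,0.003],"delta_rot": [-0.3,0,0],"fingers": 0},{"linear": [0,0,0.003],"delta_rot": [0,0,0],"fingers": 0}]}}

```text
clock: 4.18
position: [0.5338, -0.2482, 0.0913]
ee_rot: [0.011, 1.0, 0.014, 0.003]
contact_force: [-6.4, 3.7, 21.8]
width: 0.0002
```

>>> {"fn": "send_rows", "kwargs": {"plan": [{"linear": [0,0,-0.008],"delta_rot": [-0.2,0,0],"fingers": 0},{"linear": [0,0,-0.02],"delta_rot": [-0.2,0.1,0],"fingers": 0},{"linear": [0,0,-0.025],"delta_rot": [-0.2,0.1,0],"fingers": 0},{"linear": [0,0,0],"delta_rot": [0,0,0],"fingers": 0}]}}

```text
clock: 4.52
position: [0.5336, -0.2459, 0.1461]
ee_rot: [0.016, 1.0, 0.014, 0.006]
contact_force: [1.2, -0.6, 0.6]
width: 0.0004
```

```bash
python3 go.py .145 1.5 3 r -3 34
```

```text
t 4.52 pos [ 0.5336 -0.2459  0.1461] Rx [1.    0.029 0.011] Rz [ 0.012  -0.0317 -0.9994] F [ 1.2 -0.6  0.6] w 0.0004 tgt [ 0.5308 -0.178   0.145 ]
rotdeg [ 1.83 -0.64  0.14] shift tool [-0.0009 -0.0679 -0.001 ]
[{"linear": [-0.0003, -0.0226, -0.0003], "delta_rot": [0.61, -0.21, 0.05]}, {"linear": [-0.0003, -0.0227, -0.0001], "delta_rot": [0.61, -0.21, 0.05]}, {"linear": [-0.0003, -0.0227, 0.0001], "delta_rot": [0.61, -0.21, 0.05]}]
```

>>> {"fn": "send_rows", "kwargs": {"plan": [{"linear": [0,-0.014,0],"delta_rot": [0.6,-0.2,0],"fingers": 0},{"linear": [0,-0.018,0],"delta_rot": [0.6,-0.2,0],"fingers": 0},{"linear": [0,-0.018,0],"delta_rot": [0.6,-0.2,0.1],"fingers": 0},{"linear": [0,-0.014,0],"delta_rot": [0,0,0],"fingers": 0},{"linear": [0,-0.002,0],"delta_rot": [0,0,0],"fingers": 0},{"linear": [0,0,0],"delta_rot": [0,0,0],"fingers": 0}]}}

```text
clock: 5.02
position: [0.5299, -0.1703, 0.1414]
ee_rot: [-0.003, 1.0, 0.014, -0.002]
contact_force: [-0.1, -0.2, -0.3]
width: -0.0
```

```bash
python3 go.py .094 1.5 8 r -3 34
```

```text
t 5.02 pos [ 0.5299 -0.1703  0.1414] Rx [ 1.     0.027 -0.005] Rz [-0.005   0.0069 -1.    ] F [-0.1 -0.2 -0.3] w -0.0 tgt [ 0.5308 -0.178   0.094 ]
rotdeg [-0.4   0.28  0.06] shift tool [0.0009 0.0081 0.0474]
[{"linear": [0.0001, 0.001, 0.0059], "delta_rot": [-0.05, 0.03, 0.01]}, {"linear": [0.0001, 0.001, 0.0059], "delta_rot": [-0.05, 0.03, 0.01]}, {"linear": [0.0001, 0.001, 0.0059], "delta_rot": [-0.05, 0.03, 0.01]}, {"linear": [0.0001, 0.001, 0.0059], "delta_rot": [-0.05, 0.03, 0.01]}, {"linear": [0.0001, 0.001, 0.0059], "delta_rot": [-0.05, 0.03, 0.01]}, {"linear": [0.0001, 0.001, 0.0059], "delta_rot": [-0.05, 0.03, 0.01]}, {"linear": [0.0001, 0.001, 0.0059], "delta_rot": [-0.05, 0.03, 0.01]}, {"linear": [0.0001, 0.001, 0.0059], "delta_rot": [-0.05, 0.03, 0.01]}]
```

>>> {"fn": "send_rows", "kwargs": {"plan": [{"linear": [0,0.004,0.001],"delta_rot": [-0.2,0.1,0],"fingers": 0},{"linear": [0.001,0.003,0.006],"delta_rot": [-0.1,0.1,0],"fingers": 0},{"linear": [0,0,0.007],"delta_rot": [0,0,0],"fingers": 0},{"linear": [0,0,0.007],"delta_rot": [0,0,0],"fingers": 0},{"linear": [0,0,0.007],"delta_rot": [0,0,0],"fingers": 0},{"linear": [0,0,0.007],"delta_rot": [0,0,0],"fingers": 0},{"linear": [0,0,0.006],"delta_rot": [0,0,0],"fingers": 0},{"linear": [0,0,0.004],"delta_rot": [0,0,0],"fingers": 0},{"linear": [0,0,0.003],"delta_rot": [0,0,0],"fingers": 0},{"linear": [0,0,0.003],"delta_rot": [0,0,0],"fingers": 0}]}}

```text
clock: 5.85
position: [0.5303, -0.1794, 0.0912]
ee_rot: [0.0, 1.0, 0.013, -0.001]
contact_force: [-7.3, 4.0, 29.9]
width: 0.0
```

>>> {"fn": "send_rows", "kwargs": {"plan": [{"linear": [0,0,0],"delta_rot": [0,0,0],"fingers": 0},{"linear": [0,0,-0.01],"delta_rot": [0,0,0],"fingers": 0},{"linear": [0,0,-0.025],"delta_rot": [0,0,0],"fingers": 0},{"linear": [0,0,-0.03],"delta_rot": [0,0,0],"fingers": 0},{"linear": [-0.02,0.02,-0.03],"delta_rot": [0,0,0],"fingers": 0},{"linear": [-0.02,0.03,-0.02],"delta_rot": [0,0,0],"fingers": 0.06},{"linear": [-0.01,0.01,-0.01],"delta_rot": [0,0,0],"fingers": 0.06},{"linear": [0,0,0],"delta_rot": [0,0,0],"fingers": 0.06},{"linear": [0,0,0],"delta_rot": [0,0,0],"fingers": 0.06}]}}

```text
clock: 6.6
position: [0.482, -0.2434, 0.2223]
ee_rot: [0.001, 1.0, 0.014, -0.0]
contact_force: [0.5, 0.3, -0.3]
width: 0.0483
```

```bash
python3 go.py .2 1.5 1 r -3 34; python3 - <<'E'
from fit import *
im=manip.get_image("wrist").copy(); c=cam("wrist"); p=np.load("p.npy")[0]
pts=T(p,np.array([[0,80,85],[0,126,71],[-70,165,52],[70,165,52],[-45,-34,69],[-45,34,69],[-3,34,66.5],[-3,-34,66.5],[-31,6,64],[-31,62,64],[-31,-6,64]])/1e3)
for q in proj(pts,c): cv2.circle(im,tuple(int(v) for v in q+.5),2,(255,0,0),-1)
save(im,"w3.png")
E
```

```text
t 6.6 pos [ 0.482  -0.2434  0.2223] Rx [ 1.     0.028 -0.001] Rz [-5.0e-04 -1.8e-03 -1.0e+00] F [ 0.5  0.3 -0.3] w 0.0483 tgt [ 0.5308 -0.178   0.2   ]
rotdeg [0.1  0.03 0.08] shift tool [ 0.0506 -0.064   0.0222]
[{"linear": [0.0506, -0.064, 0.0222], "delta_rot": [0.1, 0.03, 0.08]}]
```

View pics/w3.png

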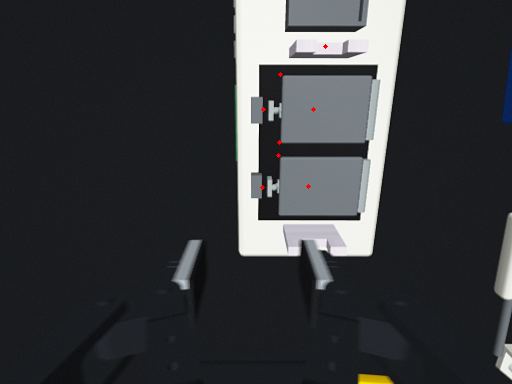

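```bash
python3 go.py .17 -10.5 16 a 0 0 | head -2
```

```text
t 6.65 pos [ 0.4821 -0.2432  0.2221] Rx [ 1.     0.028 -0.001] Rz [-0.001  -0.0018 -1.    ] F [-0.5 -0.2  0.5] w 0.0555 tgt [0.5159 0.2521 0.17  ]
rotdeg [ 0.11  0.05 12.12] shift tool [ 0.0478 -0.4942  0.0512]
```

>>> {"fn": "send_rows", "kwargs": {"plan": [{"linear": [0.002,-0.02,0],"delta_rot": [0,0,0],"fingers": 0.06},{"linear": [0.004,-0.035,0],"delta_rot": [0,0,0],"fingers": 0.06},{"linear": [0.004,-0.036,0],"delta_rot": [0,0,0],"fingers": 0.06},{"linear": [0.004,-0.036,0],"delta_rot": [0,0,0],"fingers": 0.06},{"linear": [0.004,-0.036,0],"delta_rot": [0,0,0],"fingers": 0.06},{"linear": [0.004,-0.036,0],"delta_rot": [0,0,0],"fingers": 0.06},{"linear": [0.004,-0.036,0],"delta_rot": [0,0,0],"fingers": 0.06},{"linear": [0.004,-0.036,0],"delta_rot": [0,0,0],"fingers": 0.06},{"linear": [0.004,-0.036,0],"delta_rot": [0,0,0],"fingers": 0.06},{"linear": [0.004,-0.036,0],"delta_rot": [0,0,0],"fingers": 0.06},{"linear": [0.004,-0.036,0],"delta_rot": [0,0,0],"fingers": 0.06},{"linear": [0.003,-0.03,0],"delta_rot": [0,0,0],"fingers": 0.06}]}}

```text
clock: 7.65
position: [0.5132, 0.1917, 0.2043]
ee_rot: [-0.003, 1.0, 0.014, -0.012]
contact_force: [1.0, 0.2, 0.2]
width: 0.0597
```

```bash
python3 go.py .17 -10.5 4 a 0 0
```

```text
t 7.65 pos [0.5132 0.1917 0.2043] Rx [ 0.999  0.028 -0.025] Rz [-0.0247  0.0052 -0.9997] F [1.  0.2 0.2] w 0.0597 tgt [0.5159 0.2521 0.17  ]
rotdeg [-0.19  1.44 12.07] shift tool [ 0.0052 -0.06    0.0345]
[{"linear": [0.0013, -0.015, 0.0086], "delta_rot": [-0.05, 0.36, 3.02]}, {"linear": [0.0005, -0.0151, 0.0086], "delta_rot": [-0.05, 0.36, 3.02]}, {"linear": [-0.0004, -0.0151, 0.0086], "delta_rot": [-0.05, 0.36, 3.02]}, {"linear": [-0.0012, -0.015, 0.0086], "delta_rot": [-0.05, 0.36, 3.02]}]
```

>>> {"fn": "send_rows", "kwargs": {"plan": [{"linear": [0.001,-0.015,0.004],"delta_rot": [0,0.3,3],"fingers": 0.06},{"linear": [0,-0.015,0.008],"delta_rot": [0,0.3,3],"fingers": 0.06},{"linear": [0,-0.014,0.009],"delta_rot": [0,0.3,3],"fingers": 0.06},{"linear": [-0.001,-0.007,0.006],"delta_rot": [0,0.2,2],"fingers": 0.06},{"linear": [0,0,0],"delta_rot": [0,0,0],"fingers": 0.06},{"linear": [0,0,0],"delta_rot": [0,0,0],"fingers": 0.06}]}}

```text
clock: 8.15
position: [0.5079, 0.2611, 0.1665]
ee_rot: [-0.002, 0.997, -0.077, -0.01]
contact_force: [0.9, 0.9, -0.1]
width: 0.0601
```

```bash
python3 go.py .17 -10.5 1 a 0 0; python3 - <<'E'
from fit import *
im=manip.get_image("wrist").copy(); c=cam("wrist"); p=np.load("p.npy")[1]
for q in proj(np.r_[T(p,ARM[1]),T(p,ARM[0]),T(p,np.array([[0,0,.028]]))],c): cv2.circle(im,tuple(int(v) for v in q+.5),2,(255,0,0),-1)
save(im,"w4.png")
E
```

```text
t 8.15 pos [0.5079 0.2611 0.1665] Rx [ 0.988 -0.154 -0.021] Rz [-0.0199  0.0058 -0.9998] F [ 0.9  0.9 -0.1] w 0.0601 tgt [0.5159 0.2521 0.17  ]
rotdeg [-0.13  1.18  1.63] shift tool [ 0.0092  0.0077 -0.0037]
[{"linear": [0.0092, 0.0077, -0.0037], "delta_rot": [-0.13, 1.18, 1.63]}]
```

View pics/w4.png

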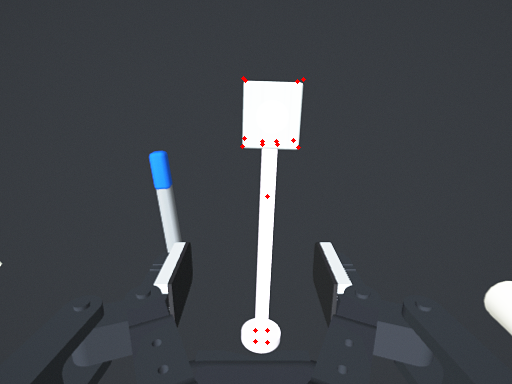

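>>> {"fn": "send_rows", "kwargs": {"plan": [{"linear": [0.004,0.004,0],"delta_rot": [0,0.5,0.8],"fingers": 0.05},{"linear": [0.004,0.004,0.01],"delta_rot": [0,0.5,0.7],"fingers": 0.05},{"linear": [0.001,0,0.015],"delta_rot": [0,0.2,0.2],"fingers": 0.05},{"linear": [0,0,0.018],"delta_rot": [0,0,0],"fingers": 0.05},{"linear": [0,0,0.018],"delta_rot": [0,0,0],"fingers": 0.05},{"linear": [0,0,0.012],"delta_rot": [0,0,0],"fingers": 0.05},{"linear": [0,0,0.005],"delta_rot": [0,0,0],"fingers": 0.05},{"linear": [0,0,0],"delta_rot": [0,0,0],"fingers": 0.05}]}}

```text
clock: 8.87
position: [0.5203, 0.2453, 0.0889]
ee_rot: [-0.001, 0.995, -0.096, 0.006]
contact_force: [-0.3, -0.3, 0.5]
width: 0.0502
```

```bash
python3 go.py .031 -10.5 1 a 0 0
```

```text
t 8.87 pos [0.5203 0.2453 0.0889] Rx [ 0.982 -0.191  0.011] Rz [ 0.0113  0.0016 -0.9999] F [-0.3 -0.3  0.5] w 0.0502 tgt [0.5159 0.2521 0.031 ]
rotdeg [-0.21 -0.62 -0.51] shift tool [-0.0063 -0.0056  0.0579]
[{"linear": [-0.0063, -0.0056, 0.0579], "delta_rot": [-0.21, -0.62, -0.51]}]
```

>>> {"fn": "send_rows", "kwargs": {"plan": [{"linear": [-0.003,-0.003,0.003],"delta_rot": [-0.1,-0.3,-0.2],"fingers": 0.05},{"linear": [-0.002,-0.001,0.008],"delta_rot": [0,0,0],"fingers": 0.05},{"linear": [0,0,0.009],"delta_rot": [0,0,0],"fingers": 0.05},{"linear": [0,0,0.008],"delta_rot": [0,0,0],"fingers": 0.05},{"linear": [0,0,0.004],"delta_rot": [0,0,0],"fingers": 0.05},{"linear": [0,0,0],"delta_rot": [0,0,0],"fingers": 0.05},{"linear": [0,0,0],"delta_rot": [0,0,0],"fingers": 0.05}]}}

```text
clock: 9.45
position: [0.5184, 0.2502, 0.0566]
ee_rot: [-0.002, 0.995, -0.095, 0.005]
contact_force: [0.4, -0.2, 0.6]
width: 0.05
```

```bash
python3 go.py .03 -10.5 1 a 0 0
```

```text
t 9.45 pos [0.5184 0.2502 0.0566] Rx [ 0.982 -0.189  0.01 ] Rz [ 0.0107  0.0023 -0.9999] F [ 0.4 -0.2  0.6] w 0.05 tgt [0.5159 0.2521 0.03  ]
rotdeg [-0.24 -0.58 -0.37] shift tool [-0.0032 -0.0013  0.0266]
[{"linear": [-0.0032, -0.0013, 0.0266], "delta_rot": [-0.24, -0.58, -0.37]}]
```

>>> {"fn": "send_rows", "kwargs": {"plan": [{"linear": [-0.002,-0.001,0.005],"delta_rot": [-0.2,-0.6,-0.3],"fingers": 0.05},{"linear": [-0.001,0,0.007],"delta_rot": [0,0,0],"fingers": 0.05},{"linear": [0,0,0.007],"delta_rot": [0,0,0],"fingers": 0.05},{"linear": [0,0,0.004],"delta_rot": [0,0,0],"fingers": 0.05},{"linear": [0,0,0.002],"delta_rot": [0,0,0],"fingers": 0.05},{"linear": [0,0,0],"delta_rot": [0,0,0],"fingers": 0.05}]}}

```text
clock: 9.95
position: [0.5158, 0.2523, 0.0292]
ee_rot: [-0.0, 0.996, -0.092, -0.0]
contact_force: [-0.5, 0.3, -0.6]
width: 0.0503
```

```bash
python3 go.py .03 -10.5 1 a 0 0
```

```text
t 9.95 pos [0.5158 0.2523 0.0292] Rx [ 0.983 -0.182 -0.001] Rz [-6.e-04  8.e-04 -1.e+00] F [-0.5  0.3 -0.6] w 0.0503 tgt [0.5159 0.2521 0.03  ]
rotdeg [-0.04  0.04 -0.01] shift tool [ 0.0001  0.0002 -0.0008]
[{"linear": [0.0001, 0.0002, -0.0008], "delta_rot": [-0.04, 0.04, -0.01]}]
```

>>> {"fn": "send_rows", "kwargs": {"plan": [{"linear": [0,0,0],"delta_rot": [0,0,0],"fingers": 0},{"linear": [0,0,0],"delta_rot": [0,0,0],"fingers": 0},{"linear": [0,0,0],"delta_rot": [0,0,0],"fingers": 0},{"linear": [0,0,0],"delta_rot": [0,0,0],"fingers": 0},{"linear": [0,0,0],"delta_rot": [0,0,0],"fingers": 0},{"linear": [0,0,0],"delta_rot": [0,0,0],"fingers": 0},{"linear": [0,0,0],"delta_rot": [0,0,0],"fingers": 0},{"linear": [0,0,0],"delta_rot": [0,0,0],"fingers": 0}], "force": 90}}

```text
clock: 10.62
position: [0.5161, 0.2523, 0.0294]
ee_rot: [-0.001, 0.996, -0.092, 0.0]
contact_force: [-0.5, -0.2, -1.5]
width: 0.0104
```

>>> {"fn": "send_rows", "kwargs": {"plan": [{"linear": [0,0,-0.003],"delta_rot": [0,0,0],"fingers": 0},{"linear": [0,0,-0.006],"delta_rot": [0,0,0],"fingers": 0},{"linear": [0,0,-0.008],"delta_rot": [0,0,0],"fingers": 0},{"linear": [0,0,-0.006],"delta_rot": [0,0,0],"fingers": 0},{"linear": [0,0,0],"delta_rot": [0,0,0],"fingers": 0},{"linear": [0,0,0],"delta_rot": [0,0,0],"fingers": 0},{"linear": [0,0,0],"delta_rot": [0,0,0],"fingers": 0}]}}

```text
clock: 11.2
position: [0.514, 0.2516, 0.0534]
ee_rot: [0.0, 0.996, -0.092, -0.002]
contact_force: [-0.3, -0.2, -4.4]
width: 0.0102
```

```bash
python3 go.py .2 -10.5 1 a 0 0; python3 - <<'E'
from fit import *
s=manip.get_state(); print(s["moment"],s["contact_force"])
w=manip.get_image("wrist"); sc=manip.get_image("scene")
save(np.hstack([cv2.resize(w,(400,300)),cv2.resize(sc[190:330,280:400],(350,408))[:300]]),"w5.png")
E
```

```text
t 11.2 pos [0.514  0.2516 0.0534] Rx [ 0.983 -0.183 -0.004] Rz [-4.4e-03 -3.0e-04 -1.0e+00] F [-0.3 -0.2 -4.4] w 0.0102 tgt [0.5159 0.2521 0.2   ]
rotdeg [ 0.06  0.24 -0.03] shift tool [ 0.0011 -0.0007 -0.1466]
[{"linear": [0.0011, -0.0007, -0.1466], "delta_rot": [0.06, 0.24, -0.03]}]
[ 0.03775664 -0.029973   -0.00329489] [-0.26444531 -0.21398852 -4.41471784]
```

View pics/w5.png

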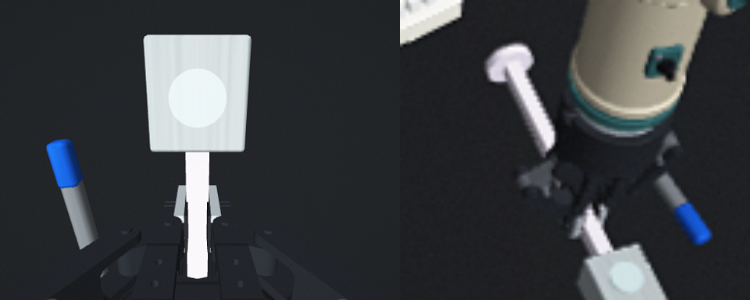

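>>> {"fn": "send_rows", "kwargs": {"plan": [{"linear": [0,0,-0.006],"delta_rot": [0,0,0],"fingers": 0},{"linear": [0,0,-0.012],"delta_rot": [0,0.1,0],"fingers": 0},{"linear": [0,0,-0.016],"delta_rot": [0,0.1,0],"fingers": 0},{"linear": [0,0,-0.018],"delta_rot": [0,0,0],"fingers": 0},{"linear": [0,0,-0.018],"delta_rot": [0,0,0],"fingers": 0},{"linear": [0,0,-0.018],"delta_rot": [0,0,0],"fingers": 0},{"linear": [0,0,-0.018],"delta_rot": [0,0,0],"fingers": 0},{"linear": [0,0,-0.014],"delta_rot": [0,0,0],"fingers": 0},{"linear": [0,0,-0.008],"delta_rot": [0,0,0],"fingers": 0},{"linear": [0,0,0],"delta_rot": [0,0,0],"fingers": 0},{"linear": [0,0,0],"delta_rot": [0,0,0],"fingers": 0}]}}

```text
clock: 12.22
position: [0.5111, 0.2506, 0.1859]
ee_rot: [0.003, 0.996, -0.092, -0.005]
contact_force: [-0.2, -0.1, -4.5]
width: 0.0102
```

```bash
python3 -c "
import numpy as np
p=np.load('p.npy');p[0,0]+=.0012;np.save('p.npy',p)"; python3 go.py .2 1.5 18 r 0 53
```

```text
t 12.22 pos [0.5111 0.2506 0.1859] Rx [ 0.983 -0.183 -0.009] Rz [-0.0102 -0.0042 -0.9999] F [-0.2 -0.1 -4.5] w 0.0102 tgt [ 0.5344 -0.159   0.2   ]
rotdeg [  0.29   0.56 -12.03] shift tool [ 0.0977  0.3985 -0.0126]
[{"linear": [0.0054, 0.0221, -0.0007], "delta_rot": [0.02, 0.03, -0.67]}, {"linear": [0.0052, 0.0222, -0.0007], "delta_rot": [0.02, 0.03, -0.67]}, {"linear": [0.0049, 0.0223, -0.0007], "delta_rot": [0.02, 0.03, -0.67]}, {"linear": [0.0047, 0.0223, -0.0007], "delta_rot": [0.02, 0.03, -0.67]}, {"linear": [0.0044, 0.0224, -0.0007], "delta_rot": [0.02, 0.03, -0.67]}, {"linear": [0.0041, 0.0224, -0.0007], "delta_rot": [0.02, 0.03, -0.67]}, {"linear": [0.0039, 0.0225, -0.0007], "delta_rot": [0.02, 0.03, -0.67]}, {"linear": [0.0036, 0.0225, -0.0007], "delta_rot": [0.02, 0.03, -0.67]}, {"linear": [0.0033, 0.0225, -0.0007], "delta_rot": [0.02, 0.03, -0.67]}, {"linear": [0.0031, 0.0226, -0.0007], "delta_rot": [0.02, 0.03, -0.67]}, {"linear": [0.0028, 0.0226, -0.0007], "delta_rot": [0.02, 0.03, -0.67]}, {"linear": [0.0026, 0.0226, -0.0007], "delta_rot": [0.02, 0.03, -0.67]}, {"linear": [0.0023, 0.0227, -0.0007], "delta_rot": [0.02, 0.03, -0.67]}, {"linear": [0.002, 0.0227, -0.0008], "delta_rot": [0.02, 0.03, -0.67]}, {"linear": [0.0018, 0.0227, -0.0008], "delta_rot": [0.02, 0.03, -0.67]}, {"linear": [0.0015, 0.0227, -0.0008], "delta_rot": [0.02, 0.03, -0.67]}, {"linear": [0.0012, 0.0228, -0.0008], "delta_rot": [0.02, 0.03, -0.67]}, {"linear": [0.001, 0.0228, -0.0008], "delta_rot": [0.02, 0.03, -0.67]}]
```

>>> {"fn": "send_rows", "kwargs": {"plan": [{"linear": [0.002,0.008,-0.001],"delta_rot": [0,0,-0.4],"fingers": 0},{"linear": [0.004,0.016,-0.001],"delta_rot": [0,0,-0.7],"fingers": 0},{"linear": [0.005,0.022,-0.002],"delta_rot": [0,0.1,-0.7],"fingers": 0},{"linear": [0.005,0.024,-0.002],"delta_rot": [0.1,0.1,-0.7],"fingers": 0},{"linear": [0.005,0.024,-0.002],"delta_rot": [0,0.1,-0.7],"fingers": 0},{"linear": [0.004,0.024,-0.002],"delta_rot": [0,0.1,-0.7],"fingers": 0},{"linear": [0.004,0.024,-0.002],"delta_rot": [0,0,-0.7],"fingers": 0},{"linear": [0.004,0.024,-0.001],"delta_rot": [0,0,-0.7],"fingers": 0},{"linear": [0.004,0.024,-0.001],"delta_rot": [0,0,-0.7],"fingers": 0},{"linear": [0.003,0.024,-0.001],"delta_rot": [0,0,-0.7],"fingers": 0},{"linear": [0.003,0.024,-0.001],"delta_rot": [0,0,-0.7],"fingers": 0},{"linear": [0.003,0.022,-0.001],"delta_rot": [0,0,-0.7],"fingers": 0}]}}

```text
clock: 13.22
position: [0.5186, -0.0263, 0.1901]
ee_rot: [0.004, 1.0, -0.012, -0.016]
contact_force: [0.4, 0.1, -4.9]
width: 0.0097
```

```bash
python3 go.py .195 1.5 7 r 0 53
```

```text
t 13.22 pos [ 0.5186 -0.0263  0.1901] Rx [ 0.999 -0.023 -0.032] Rz [-0.0322 -0.0068 -0.9995] F [ 0.4  0.1 -4.9] w 0.0097 tgt [ 0.5344 -0.159   0.195 ]
rotdeg [ 0.38  1.84 -2.83] shift tool [ 0.0188  0.1323 -0.0045]
[{"linear": [0.0027, 0.0189, -0.0006], "delta_rot": [0.05, 0.26, -0.4]}, {"linear": [0.0026, 0.0189, -0.0007], "delta_rot": [0.05, 0.26, -0.4]}, {"linear": [0.0024, 0.0189, -0.0007], "delta_rot": [0.05, 0.26, -0.4]}, {"linear": [0.0023, 0.019, -0.0007], "delta_rot": [0.05, 0.26, -0.4]}, {"linear": [0.0022, 0.019, -0.0007], "delta_rot": [0.05, 0.26, -0.4]}, {"linear": [0.002, 0.019, -0.0007], "delta_rot": [0.05, 0.26, -0.4]}, {"linear": [0.0019, 0.019, -0.0007], "delta_rot": [0.05, 0.26, -0.4]}]
```

>>> {"fn": "send_rows", "kwargs": {"plan": [{"linear": [0.004,0.02,-0.001],"delta_rot": [0.1,0.4,-0.5],"fingers": 0},{"linear": [0.004,0.019,-0.001],"delta_rot": [0.1,0.4,-0.5],"fingers": 0},{"linear": [0.003,0.019,-0.001],"delta_rot": [0.1,0.4,-0.4],"fingers": 0},{"linear": [0.003,0.018,-0.001],"delta_rot": [0,0.3,-0.4],"fingers": 0},{"linear": [0.002,0.016,-0.001],"delta_rot": [0,0.2,-0.4],"fingers": 0},{"linear": [0.002,0.012,0],"delta_rot": [0,0.1,-0.3],"fingers": 0},{"linear": [0.001,0.006,0],"delta_rot": [0,0,-0.2],"fingers": 0},{"linear": [0,0.002,0],"delta_rot": [0,0,0],"fingers": 0},{"linear": [0,0,0],"delta_rot": [0,0,0],"fingers": 0},{"linear": [0,0,0],"delta_rot": [0,0,0],"fingers": 0}]}}

```text
clock: 14.05
position: [0.528, -0.1522, 0.1836]
ee_rot: [-0.001, 1.0, 0.011, -0.012]
contact_force: [0.3, 1.1, -4.7]
width: 0.0106
```

```bash
python3 go.py .1424 1.5 1 r 0 53
```

```text
t 14.05 pos [ 0.528  -0.1522  0.1836] Rx [ 0.999  0.021 -0.024] Rz [-0.0237  0.0015 -0.9997] F [ 0.3  1.1 -4.7] w 0.0106 tgt [ 0.5344 -0.159   0.1424]
rotdeg [-0.12  1.36 -0.29] shift tool [0.0072 0.007  0.041 ]
[{"linear": [0.0072, 0.007, 0.041], "delta_rot": [-0.12, 1.36, -0.29]}]
```

>>> {"fn": "send_rows", "kwargs": {"plan": [{"linear": [0.003,0.003,0.002],"delta_rot": [0,0.5,-0.1],"fingers": 0},{"linear": [0.003,0.003,0.005],"delta_rot": [0,0.5,-0.1],"fingers": 0},{"linear": [0.001,0.001,0.007],"delta_rot": [0,0.3,-0.1],"fingers": 0},{"linear": [0,0,0.007],"delta_rot": [0,0,0],"fingers": 0},{"linear": [0,0,0.004],"delta_rot": [0,0,0],"fingers": 0},{"linear": [0,0,0],"delta_rot": [0,0,0],"fingers": 0},{"linear": [0,0,0],"delta_rot": [0,0,0],"fingers": 0},{"linear": [0,0,0],"delta_rot": [0,0,0],"fingers": 0}]}}

```text
clock: 14.72
position: [0.5344, -0.1556, 0.1544]
ee_rot: [-0.002, 1.0, 0.016, -0.001]
contact_force: [-0.3, 0.2, -5.0]
width: 0.0099
```

```bash
python3 go.py .1424 1.5 1 r 0 53
```

```text
t 14.72 pos [ 0.5344 -0.1556  0.1544] Rx [ 1.     0.031 -0.002] Rz [-0.0022  0.0049 -1.    ] F [-0.3  0.2 -5. ] w 0.0099 tgt [ 0.5344 -0.159   0.1424]
rotdeg [-0.28  0.12  0.28] shift tool [-0.      0.0034  0.012 ]
[{"linear": [-0.0, 0.0034, 0.012], "delta_rot": [-0.28, 0.12, 0.28]}]
```

>>> {"fn": "send_rows", "kwargs": {"plan": [{"linear": [0,0.002,0.003],"delta_rot": [-0.2,0.1,0.2],"fingers": 0},{"linear": [0,0.001,0.004],"delta_rot": [0,0,0],"fingers": 0},{"linear": [0,0,0.002],"delta_rot": [0,0,0],"fingers": 0},{"linear": [0,0,0],"delta_rot": [0,0,0],"fingers": 0},{"linear": [0,0,0],"delta_rot": [0,0,0],"fingers": 0},{"linear": [0,0,0],"delta_rot": [0,0,0],"fingers": 0}]}}

```text
clock: 15.22
position: [0.535, -0.1591, 0.1452]
ee_rot: [-0.0, 1.0, 0.014, 0.001]
contact_force: [0.2, 0.5, -4.7]
width: 0.0098
```

```bash
python3 go.py .1424 1.5 1 r 0 53; cat > chk.py <<'E'
from fit import *
import sys
p=np.load("p.npy"); out=[]
# arm model carried by the gripper (balance 9.4 mm below TCP, tool frame: arm x=tool x, arm y=-tool y)
s=manip.get_state(); Ra=rot(s); pos=np.array(s["position"]); print(s["moment"])
def A(P): q=np.atleast_2d(P)-[0,0,.02]; return pos+Ra.apply(np.c_[q[:,0],-q[:,1],-q[:,2]+.0094])
w=manip.get_image("wrist").copy(); c=cam("wrist")
def dots(im,P,c,col,o=(0,0),k=1):
    for q in proj(P,c): cv2.circle(im,tuple(int(v) for v in (q+.5-o)*k),2,col,-1)
rd=T(p[0],np.array([[x,y,79] for x in(-29,29) for y in(96,156)]+[[x,165,52] for x in(-70,70)])/1e3)
dots(w,A(ARM[1]),c,(255,0,0)); dots(w,rd,c,(0,200,0)); out.append(w[:300,100:500])
sc=manip.get_image("scene").copy(); cs=cam("scene"); sc=cv2.resize(sc[90:200,195:305],None,fx=3.6,fy=3.6)
rd2=np.r_[rd,T(p[0],np.array([[x,y,100] for x in(-25,25) for y in(-80,80)])/1e3)]
o=np.array([195,90]); dots(sc,np.r_[A(ARM[1]),A(np.array([[0,-.155,.04],[0,-.155,0]]))],cs,(255,0,0),o,3.6); dots(sc,rd2,cs,(0,200,0),o,3.6); out.append(cv2.resize(sc,(396,396))[:300])
save(np.hstack(out),sys.argv[1])
E
python3 chk.py c1.png
```

```text
t 15.22 pos [ 0.535  -0.1591  0.1452] Rx [1.    0.027 0.001] Rz [ 1.3e-03  4.0e-04 -1.0e+00] F [ 0.2  0.5 -4.7] w 0.0098 tgt [ 0.5344 -0.159   0.1424]
rotdeg [-0.02 -0.08  0.06] shift tool [-0.0006 -0.0001  0.0028]
[{"linear": [-0.0006, -0.0001, 0.0028], "delta_rot": [-0.02, -0.08, 0.06]}]
[0.04358887 0.02931013 0.0318846 ]
```

View pics/c1.png

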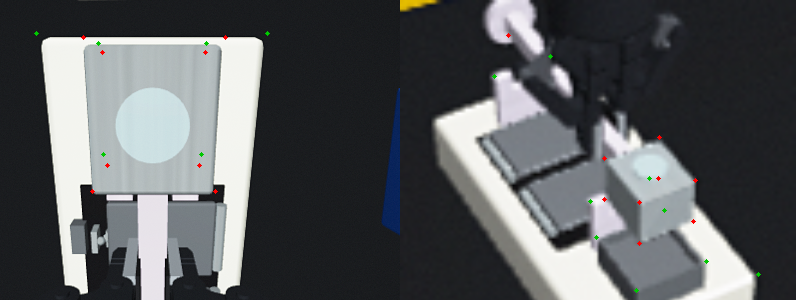

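```bash
python3 - <<'E'
from fit import *
s=manip.get_state(); Ra=rot(s); pos=np.array(s["position"]); cs=cam("scene")
M=[]
def A(P,a): 
    q=R.from_euler("x",a,degrees=True).apply(np.atleast_2d(P)-[0,0,.02]); return pos+Ra.apply(np.c_[q[:,0],-q[:,1],-q[:,2]+.0094])
for a in(-6,-3,0,3): # negative: head down
    q=proj(A(ARM[2],a),cs); print(a,"disc",q.min(0).round(1),q.max(0).round(1),"head",proj(A(np.array([[22,45,40],[22,95,40],[-22,95,40],[-22,95,0]])/1e3,a),cs).round(1).tolist())
im=manip.get_image("scene"); g=im.min(2).astype(int)
print(g[80:110,214:234])
save(cv2.resize(im[80:170,205:295],None,fx=6.6,fy=6.6,interpolation=cv2.INTER_CUBIC),"c2.png")
ms=[]
for i in range(4):
    manip.get_image("wrist"); ms.append(manip.get_state()["moment"])
print(np.mean(ms,0),np.std(ms,0))
E
```

```text
-6 disc [217.4  83. ] [231.5  96.6] head [[251.6, 135.3], [261.3, 149.0], [276.7, 142.9], [275.3, 153.2]]
-3 disc [217.5  85.1] [231.6  98.9] head [[251.4, 134.4], [261.2, 147.4], [276.6, 141.3], [275.7, 152.2]]
0 disc [217.7  87.3] [231.7 101.2] head [[251.2, 133.4], [261.0, 145.7], [276.5, 139.6], [276.0, 151.1]]
3 disc [217.9  89.5] [231.9 103.6] head [[251.0, 132.5], [260.8, 143.9], [276.3, 137.8], [276.2, 149.9]]
[[ 34   0   0   0  34  76  30  20  29  28  28  26  30  28  26  28  30  31
   26  26]
 [ 31   5   0   0   0   0  27  14  25  28  28  29  29  27  29  28  29  28
   31  31]
 [  0   0   4   0   6   2  15  18  24  27  30  28  27  28  26  27  31  29
   29  28]
 [  4   7  22  31  29  12  10  29  23  28  28  27  27  27  30  30  30  31
   27  27]
 [ 31  15   4   0   0   0   1  25  24  29  29  29  29  29  30  29  30  28
   31  29]
 [  0   0   2   0   0   7  13  29  24  27  28  27  28  28  28  28  27  28
   28  32]
 [  0   0   0   6   0  13  29  20  22  26  24  22  22  23  26  29  27  31
   28  27]
 [  2  11  21  23  20  15  22  22  21  29  51  57  77  65  25  21  24  28
   27  27
[... 1245 characters left out ...]
  80 113 117 178 239
  240 237]
 [ 30  30  33  28  28  27  25  27  28  25  25  23  21  48  96 114 131 201
  241 246]
 [ 28  30  29  28  29  30  30  29  30  28  32  28  30  23  58 114 114 131
  202 231]
 [ 28  27  29  28  31  29  31  29  26  29  25  27  27  29  29  68 116 114
  112 112]
 [ 30  31  27  27  28  28  28  28  29  27  27  31  31  27  28  37  79 108
   89  72]
 [ 29  29  28  28  29  29  29  30  27  28  26  25  31  33  38  33  40  75
   75  75]
 [ 29  30  28  29  27  28  28  26  23  20  33  31  22  31  39  50  68  79
   77  79]
 [ 31  29  26  28  27  26  26  39  68 112 130 113  23  27  63  91  90  78
   76  77]]
[ 0.01270803  0.00842626 -0.00712453] [0.02325955 0.02866123 0.02876053]
```

View pics/c2.png

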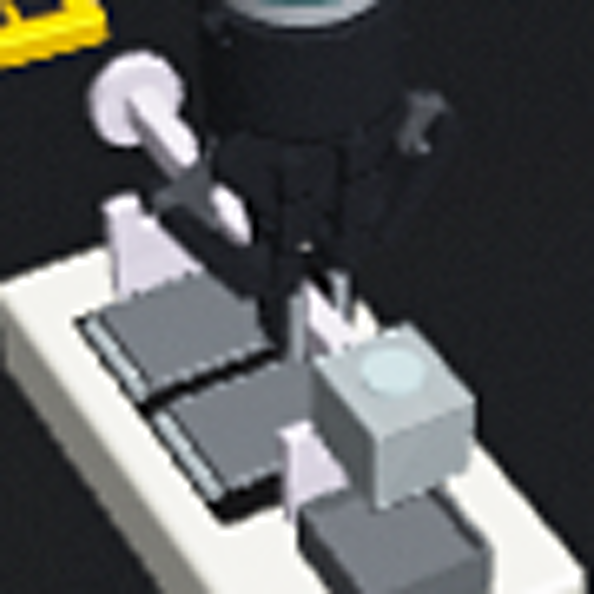

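>>> {"fn": "send_rows", "kwargs": {"plan": [{"linear": [0.0005,0,0.002],"delta_rot": [0,0,0],"fingers": 0},{"linear": [0,0,0.0005],"delta_rot": [0,0,0],"fingers": 0},{"linear": [0,0,0],"delta_rot": [0,0,0],"fingers": 0},{"linear": [0,0,0],"delta_rot": [0,0,0],"fingers": 0},{"linear": [0,0,0],"delta_rot": [0,0,0],"fingers": 0},{"linear": [0,0,0],"delta_rot": [0,0,0],"fingers": 0}]}}

```text
clock: 16.07
position: [0.5357, -0.159, 0.1426]
ee_rot: [-0.0, 1.0, 0.014, 0.001]
contact_force: [0.2, 0.8, -4.4]
width: 0.0101
```

```bash
python3 go.py .1424 1.5 1 r 0 53; python3 chk.py c3.png; python3 -c "
from h import *
s=manip.get_state();print(np.abs(s['qd']).max(),s['position'])"
```

```text
t 16.07 pos [ 0.5357 -0.159   0.1426] Rx [1.    0.027 0.002] Rz [ 1.6e-03  3.0e-04 -1.0e+00] F [ 0.2  0.8 -4.4] w 0.0101 tgt [ 0.5344 -0.159   0.1424]
rotdeg [-0.01 -0.09  0.07] shift tool [-0.0012 -0.0001  0.0002]
[{"linear": [-0.0012, -0.0001, 0.0002], "delta_rot": [-0.01, -0.09, 0.07]}]
[ 0.02217573 -0.03405651 -0.00879806]
0.0006592391120984235 [ 0.53566552 -0.15900004  0.1425275 ]
```

View pics/c3.png

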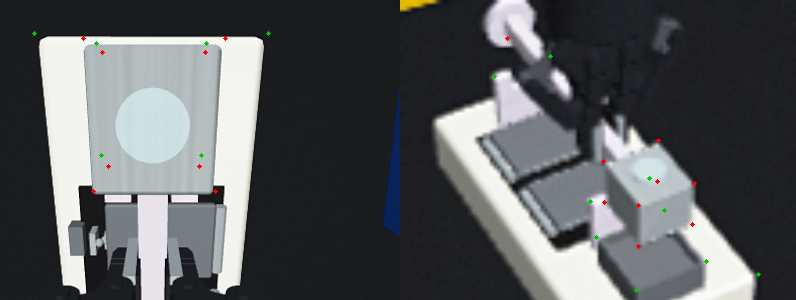

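Both covers are shut. The arm is level, still and centred over the seat and forks, with about 4 cm of clearance.

```bash
python3 -c "
from rig import manip
print(manip.sign_off())"
```

```text
the job is handed in; nothing more can be done
None
```

I pressed both covers shut, then picked up the reading arm at its balance point with a 90 N grip. I carried it over the reader and handed in at about 16 s, still holding it there.

- **Covers:** I pressed to about 22 N on cover a and 30 N on cover b, and each stopped at the shut height. Later pictures show both lying flat after I let go.
- **Hold position:** The tool is within about 1.3 mm of the hold point I worked out. Of that, 1.3 mm is a sideways correction made on purpose from the wrist picture. The balance point is at about 133 mm, 40 mm above where it rests, and the tool was practically still.
- **Level:** In the scene camera the tail disc matches a level arm to within about 1°.
- **Weight:** The wrist carries about 4.5 N, which matches the arm hanging free.
- **Disagreements:** In the close wrist view the head's far edge showed about 8 px off what I expected. It looked the same right after lifting, so the bar had not slipped on the way, and I put it down to camera calibration. The wrist and top cameras also differed by about 2 mm on the reader's x position, so I used a value in between.
- **Not checked:** I did not measure the bystander objects again at the end. The gripper and arm were carried well above them, and nothing suggested a touch.

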